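# Load a sleeve onto the spindle behind sprung flaps

## Task

Pick up the plain steel sleeve and push it upright down through the two sprung flaps in the top of the storage box, holding them open with it as it goes, until it is over the spindle inside and stands on the rings there, whose height you must find by feel: let it touch down before you let go, neither dropping it, not even a few millimetres, nor pressing anything in the box with more than about 25 N. Then let go and draw back out so that both flaps spring fully shut above it, and leave everything else on the table alone.

Things in the scene. Friction and masses are not known exactly. Their poses are not given: they have to be found in the camera images.
- hopper: Fixed grey sheet-steel box, 120 x 190 mm, flat top 140 mm above the table with a slot in it shut by two sprung flaps. Origin: on the table plane under the spindle's axis and the slot's middle; y along the slot, z up. The spindle inside is upright, 12 mm diameter, tapered to 6 mm at its tip, 90 mm above the table. Rings 56 mm across lie on it; the height of their top is unknown: 41 to 60 mm above the table.
- slot (a point): Middle of the slot in the box's top, level with the top face: slot 38 mm wide along the box's x and 140 mm long along its y, in 3 mm sheet. The spindle's axis passes through this point.
- flap_front (a joint): Angle in rad of the smooth, nylon-edged aluminium flap on the slot's -x side: 0 shut (level, flush), grows as it swings down into the box, negative upwards, stops at 1.5 both ways. 18 mm from hinge (slot's edge) to free edge, which meets the other flap's in the middle; 138 mm long. Sprung to shut from both sides, 0.05 Nm per rad; pushing a part through both takes 5 to 10 N in all.
- flap_back (a joint): The same for the flap on the slot's +x side.
- sleeve: Loose plain steel sleeve (tube) standing on end: 26 mm outside diameter, 18 mm bore, 60 mm tall, the same all the way up, about 0.13 kg. Origin: centre of its underside; z along the bore.
- hub_flange: Bystander, leave alone: steel flange with a hub: flange 72 mm across, 8 mm thick, hub 36 mm across up to 48 mm height, 26 mm bore; origin at the centre of its underside.
- flat_flange: Bystander, leave alone: flat steel flange ring without a hub, 90 mm across, 12 mm thick, lying flat; origin at the centre of its underside.
- big_ring: Bystander, leave alone: steel ring, 110 mm across, 22 mm tall, lying flat; origin at the centre of its underside.
- oil_can: Bystander, leave alone: round can, 60 mm diameter, 130 mm tall; origin at the centre of its underside.
- carton: Bystander, leave alone: closed cardboard carton, 90 x 120 x 60 mm; origin at the centre of its underside.
- wrench: Bystander, leave alone: steel wrench lying flat, about 200 mm long; origin near its middle, x along it.
- plug: Bystander, leave alone: solid steel plug, 40 mm diameter, 30 mm tall; origin at the centre of its underside.
Things that resemble listed ones, but are neither listed nor needed, are in the scene too. Leave any orange look-alike of the sleeve alone.

How it is judged:
On the way, in this order (a step that is already met when the one before it is completed fails the run):
1. the sleeve holds both flaps open and is part way in (value of joint each of flap_front, flap_back above 0.5 rad and horizontal distance between sleeve and slot below 0.006 m and height (world z) of sleeve between 0.085 and 0.13 m), for 0.1 s.
2. the sleeve, still gripped and the flaps still held open, touches down on the rings (value of joint each of flap_front, flap_back above 0.5 rad and horizontal distance between sleeve and slot below 0.006 m and height (world z) of sleeve below 0.0615 m and contact force between sleeve and hopper above 1 N and contact force between the fingers and sleeve above 2 N and linear speed of sleeve below 0.05 m/s), for 0.1 s.
At the end, for the whole second after the job is handed in: The sleeve stands on the rings, threaded on the spindle (its axis within 6 mm of the slot's middle, its underside lower than 64 mm above the table, upright within 0.08 rad), released and at rest, and both flaps are shut (within 0.08 rad) (horizontal distance between sleeve and slot below 0.006 m and height (world z) of sleeve below 0.064 m and angle between sleeve's own z axis and vertical below 0.08 rad and linear speed of sleeve below 0.02 m/s and value of joint flap_front between -0.08 and 0.08 rad and value of joint flap_back between -0.08 and 0.08 rad); the robot touches nothing.
It fails at once if the sleeve presses or strikes the box, its flaps, spindle or rings with more than 25 N (contact force between sleeve and hopper above 25 N).
It fails at once if the robot or its fingers push on the box or its flaps with more than 25 N (contact force between any of the arm, the fingers and hopper above 25 N).
It fails at once if the sleeve is dropped inside the box (moves faster than 0.18 m/s there) (horizontal distance between sleeve and slot below 0.006 m and height (world z) of sleeve below 0.12 m and linear speed of sleeve above 0.18 m/s).
It fails at once if a bystander is moved more than 20 mm (distance of any of hub_flange, flat_flange, big_ring, oil_can, carton, wrench, plug from where it was at the start of the episode above 0.02 m).
It also fails if it takes over 54 s, if anything falls off the work surface, if the arm or the gripper's body presses on something with over 40 N, if the wrist force passes 120 N, or if a joint passes its speed limit or range.

## Robot

A 6-joint arm with a two-finger parallel gripper is mounted at the origin on the work surface. World frame = base frame: x ahead of the robot, y to its left, z up, the work surface at z = 0. Lengths are in m, angles in rad, forces in N, time in s.
With the tool pointing down it reaches from about 0.375 to 0.9 m from the base axis. Payload 3.1 kg.
Tool frame: the origin (TCP) lies midway between the tips of the shut fingers; the grasp point (between the pads) lies 19 mm behind it; z points along the fingers, y is the line along which they close (so a half turn about z gives the same grasp; the last joint's range is limited). The gripper opens to 85 mm and grips with 20 to 120 N. Pads are 22 mm wide; open, the fingers measure 114 mm over their backs; the gripper's body (76 mm by 85 mm) begins 54 mm behind the grasp point. The pads swing forward as they close: fully open they stand 13 mm farther back than shut.
Start: joints at [1.038, 0.527, 1.433, -0, 1.181, -0.178], TCP at [0.216, 0.586, 0.209] pointing down, gripper open.
Joint ranges: [-3.08, 3.08], [-0.75, 2.2], [0.22, 2.44], [-1.43, 4.57], [0, 2.65], [-2.85, 2.85]. Speed limits (rad/s): [2.79, 2.79, 3.14, 3.14, 3.14, 3.14].

## Interface

Orientations are given as a unit quaternion [x, y, z, w].
In Python, from station import manip gives the robot as it stands. The module is installed in compiled form; this text tells all that it offers.
- The arm moves only by the tool apply_moves, never from a script. Its arguments are lists of equal length, an entry for each row: "claw": the gripper's target within -1 to 1 (fully open at 1, half-way at 0, shut at -1); "travel": the shift along the tool's x, y, z scaled (see below), a list of three; "turn": the turn, a rotation vector about the tool's x, y, z scaled (see below), a list of three. In form: {"claw": [claw, ...], "travel": [[dx, dy, dz], ...], "turn": [[rx, ry, rz], ...]}. A call has 1 to 5 rows; each row is the pose to reach, as a shift and turn from the pose commanded when the call began, along the tool's axes at that moment, turning the shorter way round; what a row does not reach only later rows make up. The controller multiplies each number of a shift by 800 mm and each number of a turn by 180 degrees. A row lasts 1/12 s, in which the tool goes at most 41.7 mm and 7.16 degrees, less where a joint would pass 70% of its speed; a pose out of reach is approached as far as the arm can. A call with a number of a shift or a turn outside -1 to 1 is refused whole. A call with a gripper value outside its range is refused whole. The fingers move at their own pace and stop on an object; "newtons" is the grip in N (left out, the last holds). Time passes only in rows, so rows that repeat a pose let the fingers close. It gives the time, the measured TCP pose, the force, the opening and the grip force at its end, in the units of the state.
- manip.sense(): the state, without advancing time (a new reading comes with each control period).
- manip.snapshot(name): name is "scene" or "top" or "wrist"; returns a dict with "pixels" (420x560x3 uint8, red, green, blue), "depth" (420x560 float32, m along the optical axis (not along the pixel's ray), 0 where there is no reading), "intrinsics" (3x3 intrinsics, pixels), "R" (3x3) and "t" (3): a world point X has camera coordinates R X + t. Camera axes: x right, y down, z forward; pixel columns grow to the right and rows downward; lengths in m; the calibration is good to about 2 mm. The wrist camera is an equidistant fisheye: a pixel r from the principal point sees the ray r / f radians off the axis. A picture is of the moment at which its call begins.
- manip.sign_off(): hands the job in; it is judged then, once.
The state is a dict: "t": time; "q": joint angles; "qd": joint speeds; "tau": joint torques, N m; "tcp_pos": TCP position; "tool_rot": TCP orientation; "force": force on the tool from outside, world axes, zero at the start; "ft_torque": the same for the moment, N m; "finger_gap": opening from 0.0 (shut) to 1.0 (fully open); "gripper_force": force on a finger pad.
Only numpy, scipy, OpenCV 4.12 (cv2) and the standard library are available. Lean on these libraries where they do the work, as an engineer would, in place of code of your own. Each camera call takes 0.05 s, during which the arm holds its last target. There are 200 camera calls.

## Working session

There is one attempt and no reset: what is moved stays moved. The work goes in short steps, Python scripts to look and compute and a tool call to move; the robot and the scene stay as the last step left them, time stands still between calls to the robot, and variables do not carry over. Pictures are saved under pics/ and viewed, at most 10 in all, crops included, and the job is handed in when it is done.

Besides the shell and the picture viewer there is one more tool, called after "Request:" by a JSON object that holds its "name" and its "arguments", one argument or row to a line. apply_moves: Moves the arm, as the interface text tells. Shifts and turns lie within -1 to 1; 1 stands for 800 mm of shift or 180 degrees of turn. Its arguments: {"type":"object","properties":{"claw":{"type":"array","items":{"type":"number"}},"travel":{"type":"array","items":{"type":"array","items":{"type":"number"}}},"turn":{"type":"array","items":{"type":"array","items":{"type":"number"}}},"newtons":{"type":"number"}},"required":["claw","travel","turn"]}

```bash
mkdir -p pics; cat > h.py <<'E'
import numpy as np, cv2, pickle
from station import manip
def grab(n,tag):
    s=manip.snapshot(n); cv2.imwrite(f'pics/{tag}.png',s['pixels'][:,:,::-1].copy()); pickle.dump(s,open(f'{tag}.pkl','wb')); return s
def pts(s):
    K=np.array(s['intrinsics']);d=s['depth'];v,u=np.mgrid[:d.shape[0],:d.shape[1]]
    c=np.stack([(u-K[0,2])/K[0,0]*d,(v-K[1,2])/K[1,1]*d,d],-1)
    return (c-np.array(s['t']))@np.array(s['R'])
E
python3 - <<'E'
from h import *
for n in('scene','top'):
    s=grab(n,n+'0'); print(n,s['intrinsics'],-np.array(s['R']).T@s['t'])
print(manip.sense())
E
```

```text
scene [[429.55642938   0.         281.56537064]
 [  0.         429.55642938 215.0917119 ]
 [  0.           0.           1.        ]] [1.04430671 0.63209464 0.90283784]
top [[511.32376673   0.         289.13625106]
 [  0.         511.32376673 212.91690395]
 [  0.           0.           1.        ]] [0.29282639 0.01190342 1.54444705]
{'t': 0.1, 'q': array([ 1.03850522e+00,  5.28367073e-01,  1.43375809e+00, -5.53566056e-06,
        1.18139799e+00, -1.78503095e-01]), 'qd': array([ 0.00049679, -0.00362192, -0.00476183, -0.00031676, -0.00127474,
        0.00028694]), 'tau': array([-5.02940493e-04, -4.43306565e+01, -1.78585267e+01, -2.38350549e-04,
        3.87668086e-03,  5.88612934e-06]), 'tcp_pos': array([0.21616054, 0.58570878, 0.20784039]), 'tool_rot': array([ 1.75971781e-01,  9.84394738e-01, -9.05820310e-04, -3.33471204e-04]), 'force': array([-0.24193293,  0.420543  ,  0.45385665]), 'ft_torque': array([-0.02530422, -0.01091771,  0.03827958]), 'gripper_force': 0.0, 'finger_gap': 1.0018438195735055}
```

View pics/top0.png

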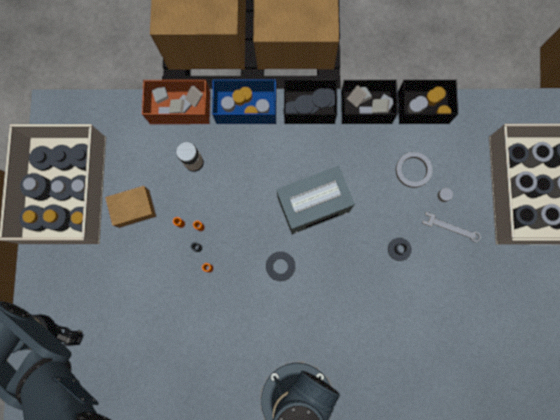

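View pics/scene0.png

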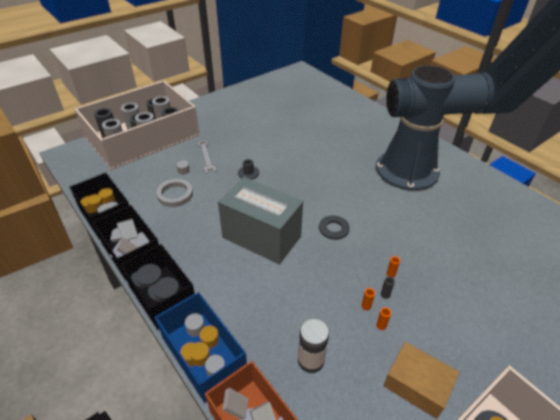

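The top view shows the box near (316,198) with its pale flaps at (316,196). The dark sleeve is at (196,247), and the orange look-alikes are at (178,222), (198,226) and (207,267). The scene view shows the sleeve at (388,288).

```bash
python3 - <<'E'
from h import *
for tag in('top0','scene0'):
    s=pickle.load(open(tag+'.pkl','rb')); P=pts(s); im=s['pixels'].astype(int); K=np.array(s['intrinsics']);C=-np.array(s['R']).T@s['t']
    def cast(uv,z):
        r=np.array(s['R']).T@np.array([(uv[0]-K[0,2])/K[0,0],(uv[1]-K[1,2])/K[1,1],1]); return C+r*(z-C[2])/r[2]
    def proj(m,z):
        v,u=np.nonzero(m); return np.array([cast((a,b),z)[:2] for a,b in zip(u,v)])
    x,y,z=P[...,0],P[...,1],P[...,2]
    ro=(x>.38)&(x<.75)&(y<.12)&(y>-.2)
    for nm,m in(('box',ro&(abs(z-.14)<.02)),('flap',ro&(abs(z-.14)<.025)&(im.min(-1)>135))):
        q=proj(m,.14).astype(np.float32); r=cv2.minAreaRect(q*1000); print(tag,nm,len(q),r,q.mean(0), np.median(z[m]))
    # small parts
    ro=(x>.3)&(x<.62)&(y>.18)&(y<.40)&(z>.012)&(z<.085)
    n,l,st,ce=cv2.connectedComponentsWithStats(ro.astype(np.uint8))
    for i in range(1,n):
        if st[i,4]>15:
            m=l==i; zt=np.percentile(z[m],95); t=m&(z>.05)
            print(st[i],np.median(im[m],0),'zt',zt.round(4),'top part',t.sum(), proj(t,.06).mean(0).round(4) if t.any() else 0, np.median(P[m],0).round(3))
E
python3 - <<'E'
import cv2
a=cv2.imread('pics/top0.png')[200:290,150:260];b=cv2.imread('pics/scene0.png')[240:340,340:440]
a=cv2.resize(a,(400,400*90//110*1),interpolation=2);b=cv2.resize(b,(327,327),interpolation=2)
cv2.imwrite('pics/c1.png',cv2.hconcat([a,b]))
E
```

```text
top0 box 2895 ((569.7090454101562, -51.33606719970703), (122.29902648925781, 190.89698791503906), 21.32612419128418) [ 0.56944484 -0.05130718] 0.13976437809425976
top0 flap 731 ((570.4442138671875, -50.18427276611328), (44.194236755371094, 139.82882690429688), 21.116792678833008) [ 0.57025087 -0.05089715] 0.13987738081380324
[173 217  12  10  87] [122.  65.   9.] zt 0.0623 top part 39 [0.5132 0.3514] [0.512 0.351 0.048]
[193 220  12  11  81] [136.  77.  24.] zt 0.0642 top part 42 [0.5017 0.2918] [0.501 0.291 0.05 ]
[191 242  12  10  78] [50.  55.5 59.5] zt 0.0648 top part 37 [0.4384 0.2968] [0.438 0.296 0.049]
[202 263  12   9  70] [141.5  87.   33.5] zt 0.063 top part 39 [0.3779 0.2612] [0.378 0.26  0.051]
scene0 box 2708 ((575.9290161132812, -39.60993957519531), (136.5784149169922, 199.82644653320312), 21.134653091430664) [ 0.5769108  -0.03613514] 0.13935709942757535
scene0 flap 626 ((568.0067749023438, -48.18711853027344), (46.625877380371094, 140.17564392089844), 20.695920944213867) [ 0.5680923  -0.04663512] 0.1396330355148711
[387 257  14  19 184] [131.  61.   0.] zt 0.0609 top part 71 [0.382  0.2696] [0.386 0.27  0.045]
[381 277  14  20 195] [47. 47. 48.] zt 0.0602 top part 79 [0.4422 0.3042] [0.446 0.305 0.046]
[362 288  13  21 195] [131.  59.   0.] zt 0.0606 top part 74 [0.5057 0.2988] [0.509 0.299 0.046]
[377 308  15  21 213] [132.  61.   0.] zt 0.0607 top part 87 [0.5163 0.3585] [0.52  0.359 0.046]
```

View pics/c1.png

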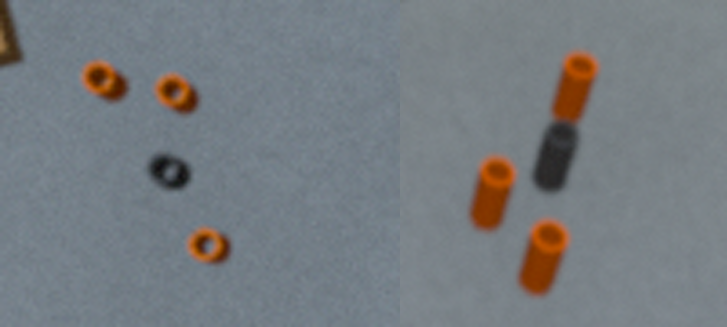

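```bash
cat >> h.py <<'E'
from scipy.spatial.transform import Rotation as Ro
def Rd(yaw): # tool down, tool y along yaw (deg)
    t=np.radians(yaw); y=np.array([np.cos(t),np.sin(t),0]); z=np.array([0,0,-1.]); return np.stack([np.cross(y,z),y,z],1)
def mv(p,yaw,p0=None,R0=None):
    s=manip.sense(); p0=s['tcp_pos'] if p0 is None else np.array(p0)
    R0=Ro.from_quat(s['tool_rot']).as_matrix() if R0 is None else R0
    print('travel',(R0.T@(np.array(p)-p0)/.8).round(4),'turn',(Ro.from_matrix(R0.T@Rd(yaw)).as_rotvec()/np.pi).round(4))
E
python3 - <<'E'
from h import *
mv([.439,.298,.15],111.2,[.216,.586,.209],Rd(69.7))
E
```

```text
travel [-0.3863 -0.2409  0.0738] turn [ 0.      0.     -0.2306]
```

Request:
{"name": "apply_moves", "arguments": {
  "claw": [0.2,0.2,0.2,0.2,0.2],
  "travel": [
    [-0.04,-0.025,0.005],
    [-0.08,-0.05,0.01],
    [-0.12,-0.075,0.02],
    [-0.16,-0.1,0.03],
    [-0.2,-0.12,0.035]
  ],
  "turn": [
    [0,0,-0.035],
    [0,0,-0.07],
    [0,0,-0.105],
    [0,0,-0.14],
    [0,0,-0.175]
  ]
}}

```text
t: 0.52
tcp_pos: [0.3328, 0.4383, 0.1795]
tool_rot: [-0.101, 0.995, -0.001, -0.001]
force: [0.8, 0.3, -0.0]
finger_gap: 0.597
gripper_force: 0.0
```

```bash
python3 - <<'E'
from h import *
s=manip.sense();print(s['t'],s['tcp_pos'],s['finger_gap'])
p=np.array([.216,.586,.209])+Rd(69.7)@np.array([-.2,-.12,.035])*.8
mv([.439,.298,.15],111.2); mv([.439,.298,.15],111.2,p,Rd(69.7+.175*180))
E
```

```text
0.5167 [0.33281757 0.438309   0.17948852] 0.596870544682334
travel [-0.0949 -0.1984  0.0369] turn [-0.0005 -0.0009 -0.0535]
travel [-0.0957 -0.2005  0.0388] turn [ 0.      0.     -0.0556]
```

Request:
{"name": "apply_moves", "arguments": {
  "claw": [0.2,0.2,0.2,0.2,0.2],
  "travel": [
    [-0.022,-0.045,0.01],
    [-0.044,-0.09,0.02],
    [-0.066,-0.135,0.03],
    [-0.085,-0.18,0.036],
    [-0.0957,-0.2005,0.0388]
  ],
  "turn": [
    [0,0,-0.03],
    [0,0,-0.0556],
    [0,0,-0.0556],
    [0,0,-0.0556],
    [0,0,-0.0556]
  ]
}}

```text
t: 0.93
tcp_pos: [0.4413, 0.2946, 0.1486]
tool_rot: [-0.183, 0.983, -0.001, -0.001]
force: [-0.5, 1.0, 0.3]
finger_gap: 0.601
gripper_force: 0.0
```

Request:
{"name": "apply_moves", "arguments": {
  "claw": [0.2,0.2],
  "travel": [
    [0,0,0],
    [0,0,0]
  ],
  "turn": [
    [0,0,0],
    [0,0,0]
  ]
}}

```text
t: 1.1
tcp_pos: [0.44, 0.2975, 0.1492]
tool_rot: [-0.183, 0.983, 0.0, -0.001]
force: [-1.1, -0.6, -0.0]
finger_gap: 0.6
gripper_force: 0.0
```

```bash
python3 - <<'E'
from h import *
s=manip.sense();print(s['t'],s['tcp_pos'],s['tool_rot'],s['finger_gap'])
w=grab('wrist','w1');print(w['intrinsics'],w['R'],w['t'])
E
```

```text
1.1 [0.43995198 0.29748854 0.14924525] [-1.82798955e-01  9.83150119e-01  9.10336181e-05 -6.14508047e-04] 0.6003975446933166
[[325.1922621    0.         276.28741622]
 [  0.         325.1922621  205.75211399]
 [  0.           0.           1.        ]] [[-0.35949     0.93314723  0.00178761]
 [ 0.90050655  0.34641183  0.26284367]
 [ 0.24465259  0.09609943 -0.96483678]] [-0.12134096 -0.51712514  0.18485872]
```

View pics/w1.png

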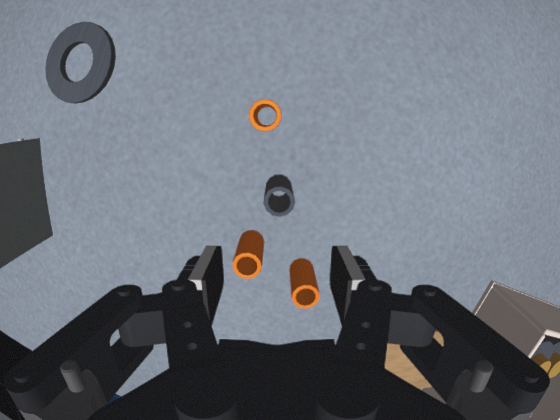

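The wrist view shows the dark sleeve's top rim near (279,201). Orange parts are at (265,115), (247,262) and (305,294).

```bash
cat >> h.py <<'E'
def wcast(s,uv,z):
    K=np.array(s['intrinsics']);d=(np.atleast_2d(uv)-K[:2,2])/K[0,0];r=np.linalg.norm(d,axis=1,keepdims=True)+1e-12
    ray=np.hstack([d/r*np.sin(r),np.cos(r)])@np.array(s['R']);C=-np.array(s['R']).T@s['t']
    return (C+ray*((z-C[2])/ray[:,2])[:,None])[:,:2]
E
python3 - <<'E'
from h import *
s=pickle.load(open('w1.pkl','rb'));im=s['pixels'].astype(int)
for uv in((279,201),(265,115),(247,262),(305,294)): print(uv,wcast(s,uv,.06))
g=im.max(-1).astype(np.uint8);m=np.zeros_like(g)
m[165:222,255:305]=(g[165:222,255:305]<105)
c,_=cv2.findContours(m,0,1);c=max(c,key=cv2.contourArea);print(cv2.boundingRect(c))
# top rim: fit circle of contour points lower half, on plane z=.06
q=c[:,0].astype(float);q=q[q[:,1]>200]
X=wcast(s,q,.06);A=np.c_[2*X,np.ones(len(X))];a=np.linalg.lstsq(A,(X**2).sum(1),rcond=None)[0];print(a[:2],np.sqrt(a[2]+a[:2]@a[:2]),len(X))
cv2.imwrite('pics/c2.png',cv2.resize(s['pixels'][160:230,240:320,::-1],(640,560),interpolation=0))
print(g[201,255:305],g[165:222,279])
E
```

```text
(279, 201) [[0.43685991 0.30056591]]
(265, 115) [[0.37666178 0.26567814]]
(247, 262) [[0.49735646 0.29444997]]
(305, 294) [[0.50909559 0.35381963]]
(264, 175, 31, 41)
[0.43687799 0.30035282] 0.011767917726353584 42
[163 164 164 165 163 164 162 157 128 100 103 103  95  65  44  48  48  48
  49  47  49  50  45  46  47  43  47  45  46  47  43  41  43  43  50  74
  98 101  95 105 139 156 160 163 166 168 167 164 164 163] [156 159 159 160 160 159 156 157 159 110  55  44  45  48  49  49  48  48
  46  45  47  61  95 103 102 114 152 163 160 157 133  79  49  47  45  48
  47  45  45  46  47  48  44  46  46  44  49  65  92 100 103 121 155 164
 165 164 164]
```

```bash
python3 - <<'E'
from h import *
mv([.437,.300,.033],111.2,[.439,.298,.15],Rd(111.2))
E
```

```text
travel [0.0014 0.0032 0.1462] turn [0. 0. 0.]
```

Request:
{"name": "apply_moves", "arguments": {
  "claw": [0.2,0.2,0.2,0.2,0.2],
  "travel": [
    [0.0014,0.0032,0.03],
    [0.0014,0.0032,0.06],
    [0.0014,0.0032,0.09],
    [0.0014,0.0032,0.12],
    [0.0014,0.0032,0.146]
  ],
  "turn": [
    [0,0,0],
    [0,0,0],
    [0,0,0],
    [0,0,0],
    [0,0,0]
  ]
}}

```text
t: 1.57
tcp_pos: [0.4362, 0.3019, 0.0318]
tool_rot: [-0.186, 0.983, 0.0, -0.0]
force: [0.3, -0.1, -0.5]
finger_gap: 0.596
gripper_force: 0.0
```

Request:
{"name": "apply_moves", "arguments": {
  "claw": [-0.2,-0.3,-1,-1,-1],
  "newtons": 60,
  "travel": [
    [0,0,0],
    [0,0,0],
    [0,0,0],
    [0,0,0],
    [0,0,0]
  ],
  "turn": [
    [0,0,0],
    [0,0,0],
    [0,0,0],
    [0,0,0],
    [0,0,0]
  ]
}}

```text
t: 1.98
tcp_pos: [0.4383, 0.301, 0.0342]
tool_rot: [-0.185, 0.983, 0.0, 0.001]
force: [-0.1, -0.2, -1.1]
finger_gap: 0.254
gripper_force: 58.8
```

Request:
{"name": "apply_moves", "arguments": {
  "claw": [-1,-1,-1],
  "travel": [
    [0,0,0],
    [0,0,0],
    [0,0,0]
  ],
  "turn": [
    [0,0,0],
    [0,0,0],
    [0,0,0]
  ]
}}

```text
t: 2.23
tcp_pos: [0.4381, 0.3004, 0.0335]
tool_rot: [-0.184, 0.983, 0.0, 0.001]
force: [0.0, -0.6, 1.2]
finger_gap: 0.253
gripper_force: 59.1
```

Request:
{"name": "apply_moves", "arguments": {
  "claw": [-1,-1,-1,-1,-1],
  "travel": [
    [0,0,-0.03],
    [0,0,-0.07],
    [0,0,-0.12],
    [0,0,-0.17],
    [0,0,-0.22]
  ],
  "turn": [
    [0,0,0],
    [0,0,0],
    [0,0,0],
    [0,0,0],
    [0,0,0]
  ]
}}

```text
t: 2.65
tcp_pos: [0.437, 0.2999, 0.2105]
tool_rot: [-0.184, 0.983, -0.0, -0.001]
force: [0.6, 0.9, -1.2]
finger_gap: 0.252
gripper_force: 59.2
```

Request:
{"name": "apply_moves", "arguments": {
  "claw": [-1,-1,-1],
  "travel": [
    [0,0,-0.03],
    [0,0,-0.05],
    [0,0,-0.05]
  ],
  "turn": [
    [0,0,0],
    [0,0,0],
    [0,0,0]
  ]
}}

```text
t: 2.9
tcp_pos: [0.4399, 0.3013, 0.2531]
tool_rot: [-0.184, 0.983, 0.001, 0.005]
force: [0.3, -0.2, -2.0]
finger_gap: 0.257
gripper_force: 59.2
```

```bash
python3 - <<'E'
from h import *
s=manip.sense();print(s['tcp_pos'],s['tool_rot'],s['finger_gap'],s['gripper_force'])
mv([.49,-0.03,.25],111.2,[.437,.300,.249],Rd(111.2))
E
```

```text
[0.43992977 0.30126368 0.25313259] [-1.84240576e-01  9.82870317e-01  9.57447809e-04  4.52041602e-03] 0.2573088986640616 59.19623182110115
travel [ 0.0874 -0.4085 -0.0013] turn [0. 0. 0.]
```

```bash
python3 - <<'E'
from h import *
mv([.617,-0.032,.25],111.2,[.437,.300,.249],Rd(111.2))
E
```

```text
travel [-0.0597 -0.4683 -0.0013] turn [0. 0. 0.]
```

Request:
{"name": "apply_moves", "arguments": {
  "claw": [-1,-1,-1,-1,-1],
  "travel": [
    [-0.006,-0.04,0],
    [-0.012,-0.09,0],
    [-0.018,-0.14,0],
    [-0.024,-0.19,0],
    [-0.03,-0.24,0]
  ],
  "turn": [
    [0,0,0],
    [0,0,0],
    [0,0,0],
    [0,0,0],
    [0,0,0]
  ]
}}

```text
t: 3.32
tcp_pos: [0.5289, 0.1284, 0.2471]
tool_rot: [-0.184, 0.983, 0.0, -0.002]
force: [1.0, 0.2, -1.7]
finger_gap: 0.251
gripper_force: 59.3
```

Request:
{"name": "apply_moves", "arguments": {
  "claw": [-1,-1,-1,-1,-1],
  "travel": [
    [-0.006,-0.05,0],
    [-0.012,-0.1,0],
    [-0.018,-0.15,0],
    [-0.024,-0.2,0],
    [-0.0297,-0.2283,0]
  ],
  "turn": [
    [0,0,0],
    [0,0,0],
    [0,0,0],
    [0,0,0],
    [0,0,0]
  ]
}}

```text
t: 3.73
tcp_pos: [0.6186, -0.036, 0.2466]
tool_rot: [-0.183, 0.983, -0.0, -0.001]
force: [0.9, 0.2, -1.4]
finger_gap: 0.252
gripper_force: 59.3
```

Request:
{"name": "apply_moves", "arguments": {
  "claw": [-1,-1,-1,-1],
  "travel": [
    [0,0,0],
    [0,0,0],
    [0,0,0],
    [0,0,0]
  ],
  "turn": [
    [0,0,0],
    [0,0,0],
    [0,0,0],
    [0,0,0]
  ]
}}

```text
t: 4.07
tcp_pos: [0.6165, -0.0302, 0.2478]
tool_rot: [-0.185, 0.983, 0.001, -0.001]
force: [0.2, 0.6, -0.8]
finger_gap: 0.251
gripper_force: 59.3
```

```bash
python3 - <<'E'
from h import *
s=manip.sense();print(s['t'],s['tcp_pos'],s['tool_rot'],s['q'])
w=grab('wrist','w2');print(-np.array(w['R']).T@w['t'])
print(Ro.from_quat(s['tool_rot']).as_matrix())
E
```

```text
4.0667 [ 0.61652158 -0.03020781  0.24779711] [-1.84816614e-01  9.82771940e-01  7.46831776e-04 -1.25527264e-03] [-2.29953447e-01  4.78153202e-01  1.40561784e+00  3.69854343e-04
  1.26072160e+00 -2.17263406e+00]
[ 0.55376819 -0.05349916  0.41312332]
[[-0.93168249 -0.36326329 -0.00274335]
 [-0.36326704  0.93168452  0.00100394]
 [ 0.00219124  0.00193192 -0.99999573]]
```

View pics/w2.png

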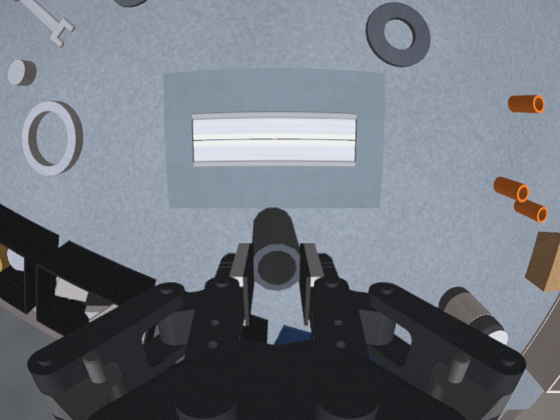

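The wrist view shows the slot and pale flaps spanning about (193–356, 113–165), with the seam at row 138. The sleeve is gripped upright, its top rim at (277,267) and the far edge of its underside near (272,208).

```bash
cat >> h.py <<'E'
def slot(s,roi,th=185):
    v0,v1,u0,u1=roi;g=s['pixels'].min(-1);m=np.zeros(g.shape,np.uint8);m[v0:v1,u0:u1]=g[v0:v1,u0:u1]>th
    v,u=np.nonzero(m);X=wcast(s,np.c_[u,v].astype(float),.14);r=cv2.minAreaRect((X*1000).astype(np.float32));return m,X,r
def circ(X):
    A=np.c_[2*X,np.ones(len(X))];a=np.linalg.lstsq(A,(X**2).sum(1),rcond=None)[0];return a[:2],np.sqrt(a[2]+a[:2]@a[:2])
E
python3 - <<'E'
from h import *
s=pickle.load(open('w2.pkl','rb'));g=s['pixels'].min(-1)
print(g[105:172,230],g[138,185:200],g[138,350:362])
for th in(120,150,185):
    m,X,r=slot(s,(100,180,180,370),th);print(th,m.sum(),X.mean(0),r)
G=s['pixels'].max(-1).astype(np.uint8)
mm=np.zeros_like(G);mm[195:262,240:305]=G[195:262,240:305]<75
c,_=cv2.findContours(mm,0,1);c=max(c,key=cv2.contourArea)[:,0].astype(float)
print(c.min(0),c.max(0))
q=c[c[:,1]<221];print(len(q))
for z in(.2145,.218): print(circ(wcast(s,q,z)))
# top rim
mm=(G>75).astype(np.uint8)
print(G[267,245:310],G[235:300,277])
E
```

```text
[133 132 130 131 131 131 129 143 172 182 180 180 166 170 217 218 220 223
 223 223 221 220 219 222 220 219 219 219 220 238 238 239 239 227 165 218
 239 239 239 236 229 224 223 222 221 219 221 221 219 220 220 218 220 223
 219 185 155 180 182 181 179 152 135 134 135 134 137] [135 135 134 133 136 135 132  95 176 241 240 239 239 239 239] [238 239 239 240 241 136 104 135 135 134 136 136]
120 15075 [ 0.56919348 -0.04808639] ((568.6637573242188, -48.3685302734375), (69.47383117675781, 165.851806640625), 21.247966766357422)
150 8718 [ 0.56913529 -0.04877199] ((569.3906860351562, -48.8177490234375), (45.87325668334961, 139.37112426757812), 21.24072265625)
185 6491 [ 0.56912978 -0.04891042] ((569.230224609375, -48.79155731201172), (35.434574127197266, 137.6063690185547), 21.393339157104492)
[246. 208.] [304. 261.]
42
(array([ 0.617174  , -0.03068273]), np.float64(0.012082170053882528))
(array([ 0.61605671, -0.03108479]), np.float64(0.011869266575687471))
[ 39  30  28  26  29  31  26  27  62 106 111 109 105  58  48  50  47  53
  51  51  50  51  52  53  50  53  50  50  50  50  49  51  49  52  51  49
  51  47  48  50  47  47  48  49  48  48  51  48  53  50  59  86 106 107
  85  45  31  26  29  30  29  22  26  47  82] [ 52  53  53  52  50  48  48  52  57  90 108 110 110 107 105 100  56  47
  49  46  46  50  50  50  50  50  52  50  50  51  51  50  49  51  48  47
  50  48  49  49  49  48  50  50  50  50  50  51  52  65  87 104 107 105
 109 119 166 177 173 170 172 176 180 179 178]
```

Request:
{"name": "apply_moves", "arguments": {
  "claw": [-1,-1,-1,-1,-1],
  "travel": [
    [0.03,0,0],
    [0.0644,0.0006,0.01],
    [0.0644,0.0006,0.04],
    [0.0644,0.0006,0.07],
    [0.0644,0.0006,0.075]
  ],
  "turn": [
    [0,0,0],
    [0,0,0],
    [0,0,0],
    [0,0,0],
    [0,0,0]
  ]
}}

```text
t: 4.53
tcp_pos: [0.5662, -0.0479, 0.1858]
tool_rot: [-0.185, 0.983, 0.002, -0.003]
force: [-1.4, -0.4, -1.3]
finger_gap: 0.255
gripper_force: 59.3
```

Request:
{"name": "apply_moves", "arguments": {
  "claw": [-1,-1,-1,-1,-1],
  "travel": [
    [0,0,0],
    [0,0,0],
    [0,0,0],
    [0,0,0],
    [0,0,0]
  ],
  "turn": [
    [0,0,0],
    [0,0,0],
    [0,0,0],
    [0,0,0],
    [0,0,0]
  ]
}}

```text
t: 4.95
tcp_pos: [0.5706, -0.0498, 0.19]
tool_rot: [-0.184, 0.983, -0.001, 0.001]
force: [0.0, 0.0, -0.6]
finger_gap: 0.254
gripper_force: 59.3
```

```bash
python3 - <<'E'
from h import *
s=manip.sense();print(s['t'],s['tcp_pos'],s['tool_rot'],s['force'])
w=grab('wrist','w3')
grab('scene','s3');grab('top','t3')
E
```

```text
4.95 [ 0.57059491 -0.0497965   0.1900386 ] [-1.84422122e-01  9.82846398e-01 -5.37782977e-04  1.07243473e-03] [ 0.01429279  0.02328828 -0.56131477]
```

View pics/w3.png

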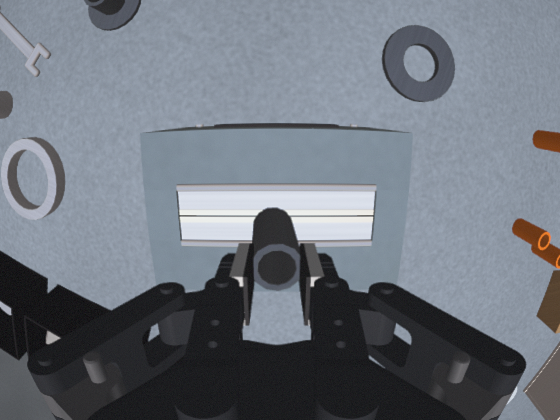

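The flaps span about (178–376, 185–245), with the seam at row 215. The sleeve's far underside edge is at (272,208), in the middle of the slot.

```bash
python3 - <<'E'
from h import *
for k in range(3):
    s=pickle.load(open('w3.pkl','rb')) if k==0 else manip.snapshot('wrist')
    m,X,r=slot(s,(175,255,165,390),150)
    m,X,r2=slot(s,(175,255,165,390),185)
    G=s['pixels'].max(-1);mm=np.zeros(G.shape,np.uint8);mm[195:262,240:305]=G[195:262,240:305]<110
    c,_=cv2.findContours(mm,0,1);c=max(c,key=cv2.contourArea)[:,0].astype(float)
    q=c[(c[:,1]<216)]; b=np.array([-.932,-.362]) # tool x (image up)
    o,rad=circ(wcast(s,q,.156)); o2=o-b*(.0130-rad)
    e=(o2-np.array(r2[0])/1000)*1000
    print(r,r2,o,rad,'offset sleeve-slot box x,y mm',e@[.932,.362],e@[-.362,.932])
# scene/top check: seam of flaps vs sleeve
E
```

```text
((569.5751342773438, -48.698204040527344), (45.266685485839844, 139.64813232421875), 21.291399002075195) ((568.9633178710938, -48.925697326660156), (35.55953598022461, 137.64581298828125), 21.260465621948242) [ 0.57172355 -0.05028217] 0.012227053781364003 offset sleeve-slot box x,y mm 2.8541798230674575 -2.2634358147612246
((569.4964599609375, -48.54497528076172), (45.22203826904297, 139.4142303466797), 21.277103424072266) ((568.8789672851562, -48.88458251953125), (35.463104248046875, 137.59922790527344), 21.226398468017578) [ 0.57091014 -0.05036209] 0.012190827701481059 offset sleeve-slot box x,y mm 2.1671010802437145 -2.112323903046117
((569.5857543945312, -48.48838806152344), (45.55735778808594, 139.33489990234375), 21.33877944946289) ((568.8672485351562, -48.87507629394531), (35.78416061401367, 137.4522247314453), 21.225692749023438) [ 0.57072708 -0.05037664] 0.012181445561386743 offset sleeve-slot box x,y mm 2.008082083160367 -2.0727217013973376
```

```bash
python3 - <<'E'
from h import *
s=manip.snapshot('wrist');st=manip.sense();print(st['t'],st['tcp_pos'],Ro.from_quat(st['tool_rot']).as_matrix()[:,2],st['force'])
G=s['pixels'].max(-1);bx=np.array([.932,.362]);by=np.array([-.362,.932])
g=cv2.GaussianBlur(G,(3,3),0)
# top rim inner circle: bore darker; rim bright 75..125
mm=np.zeros(G.shape,np.uint8);mm[240:300,250:304]=(G[240:300,250:304]>78)&(G[240:300,250:304]<122)
n,l,stt,ce=cv2.connectedComponentsWithStats(mm);i=1+np.argmax(stt[1:,4]);print(stt[i],ce[i])
inner=np.zeros(G.shape,np.uint8);inner[246:290,256:298]=G[246:290,256:298]<78
n,l,st2,ce2=cv2.connectedComponentsWithStats(inner);j=1+np.argmax(st2[1:,4]);c,_=cv2.findContours((l==j).astype(np.uint8),0,1);c=c[0][:,0].astype(float);print(st2[j],ce2[j])
o,rad=circ(wcast(s,c,.216));print('top inner',o,rad,o@bx,o@by)
# depth check of slot seam & sleeve rims
d=s['depth'];print('depth top rim',d[292-3,277],d[247,277],'flap',d[200,200],d[200,350],d[235,200],d[235,350])
mm=np.zeros(G.shape,np.uint8);mm[195:262,240:305]=G[195:262,240:305]<110
cc,_=cv2.findContours(mm,0,1);cc=max(cc,key=cv2.contourArea)[:,0].astype(float)
for v in(210,214,218,225,230,236):print(v,cc[abs(cc[:,1]-v)<.5][:,0])
o,rad=circ(wcast(s,cc[cc[:,1]<216],.156));o=o+bx*(.013-rad);print('bot',o,rad,o@bx,o@by)
_,_,r=slot(s,(175,255,165,390),185);p=np.array(r[0])/1000;print('slot',p@bx,p@by)
for k in('t3','s3'):
    S=pickle.load(open(k+'.pkl','rb'));P=pts(S);m=(abs(P[...,0]-.57)<.04)&(abs(P[...,1]+.05)<.04)&(P[...,2]>.15)&(P[...,2]<.17);print(k,m.sum(),np.median(P[m],0) if m.any() else'')
cv2.imwrite('pics/c3.png',cv2.resize(pickle.load(open('s3.pkl','rb'))['pixels'][100:270,190:340,::-1],(600,600),interpolation=2))
E
```

```text
5.25 [ 0.56976577 -0.04981483  0.18900648] [ 2.10208892e-04 -7.06438003e-05 -9.99999975e-01] [ 0.21500069 -1.01559217 -1.06993963]
[254 244  46  47 779] [276.06546855 265.87548139]
[ 258  251   38   34 1028] [276.50291829 267.28696498]
top inner [ 0.56996898 -0.04793452] 0.008805568208991005 0.5138587914995151 -0.2510037458472324
depth top rim 0.15517436 0.14873095 flap 0.22141701 0.22177948 0.2268293 0.22777082
210 [264. 263. 282. 281. 280.]
214 [258. 287.]
218 [255. 290.]
225 [254. 292.]
230 [253. 293.]
236 [253. 295.]
bot [ 0.57135943 -0.05008748] 0.012173877967806805 0.514375320309376 -0.2535136437715088
slot 0.5152451076507568 -0.2514762436828613
t3 0 
s3 38 [ 0.57774364 -0.03913757  0.16330052]
```

View pics/c3.png

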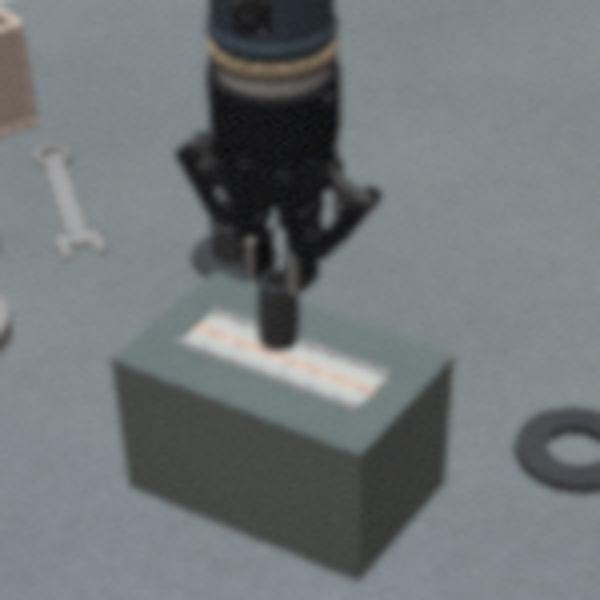

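The scene crop shows the gripped sleeve above the middle of the slot. It looks roughly upright, so I'll check the wrist camera's idea of vertical against the free-standing sleeve in w1.

```bash
python3 - <<'E'
from h import *
bx=np.array([.932,.362]);by=np.array([-.362,.932])
s=pickle.load(open('w1.pkl','rb'));G=s['pixels'].max(-1)
def part(mask,name):
    c,_=cv2.findContours(mask.astype(np.uint8),0,1);c=max(c,key=cv2.contourArea)[:,0].astype(float)
    t=c[c[:,1]>c[:,1].max()-13];b=c[c[:,1]<c[:,1].min()+7]
    ot,rt=circ(wcast(s,t,.06));ob,rb=circ(wcast(s,b,0.));print(name,'top',ot@bx,ot@by,rt,'bot',ob@bx,ob@by,rb)
m=np.zeros(G.shape,bool);m[165:225,255:305]=G[165:225,255:305]<115
part(m,'sleeve')
im=s['pixels'].astype(int);o=(im[...,0]-im[...,2]>60)
for (v0,v1,u0,u1) in((225,285,230,268),(250,312,283,325)):
    m=np.zeros(G.shape,bool);m[v0:v1,u0:u1]=o[v0:v1,u0:u1];part(m,'or')
# box verticals: compare slot centre at heights: base vs wrist; held sleeve in 3 pics
for k,zt in(('w2',.2492),('w3',.1892)):
    s=pickle.load(open(k+'.pkl','rb'));G=s['pixels'].max(-1)
    inner=np.zeros(G.shape,np.uint8);inner[246:290,256:298]=G[246:290,256:298]<78
    n,l,st2,ce2=cv2.connectedComponentsWithStats(inner);j=1+np.argmax(st2[1:,4]);print(k,ce2[j],end=' ')
    mm=np.zeros(G.shape,np.uint8);mm[195:262,240:305]=G[195:262,240:305]<110
    cc,_=cv2.findContours(mm,0,1);cc=max(cc,key=cv2.contourArea)[:,0].astype(float);q=cc[cc[:,1]<216];print(q.min(0),q.max(0))
    R=np.array(s['R']);C=-R.T@s['t'];print('nadir px dir',R@[0,0,-1])
E
```

```text
sleeve top 0.5159474782736143 0.12181604579847488 0.011995005028195714 bot 0.5167707590266497 0.12201833330669357 0.012311224110278986
or top 0.5736777158675046 0.09386817388128485 0.012153011270192884 bot 0.5741928825471989 0.09370986276679821 0.011388361289470586
or top 0.6057203575966539 0.1457029124180671 0.01201752105461884 bot 0.6059679095898967 0.1460980980464118 0.011211569010445581
w2 [276.462818   267.25733855] [257. 207.] [288. 215.]
nadir px dir [-0.00332605 -0.26193341  0.96508022]
w3 [276.47965116 267.32073643] [257. 208.] [287. 215.]
nadir px dir [ 1.04357436e-04 -2.65883530e-01  9.64005154e-01]
```

```bash
python3 - <<'E'
from h import *
bx=np.array([.932,.362]);by=np.array([-.362,.932])
for k in range(5):
    s=pickle.load(open('w3.pkl','rb')) if k==0 else manip.snapshot('wrist')
    _,X,r=slot(s,(175,255,165,390),185);p=np.array(r[0])/1000
    g=s['pixels'].min(-1).astype(float);sm=[]
    for u in list(range(190,240))+list(range(310,365)):
        col=g[206:226,u];sm.append((u,206+np.argmin(col)))
    sm=wcast(s,np.array(sm,float),.14);f=np.polyfit(sm@by,sm@bx,1)
    G=s['pixels'].max(-1);mm=np.zeros(G.shape,np.uint8);mm[195:262,240:305]=G[195:262,240:305]<110
    cc,_=cv2.findContours(mm,0,1);cc=max(cc,key=cv2.contourArea)[:,0].astype(float)
    o,rad=circ(wcast(s,cc[cc[:,1]<216],.156));o=o+bx*(.013-rad)
    print('slot',p@bx,p@by,np.round(r[1],1),'seam bx',np.polyval(f,-.2515),f[0],'bot',o@bx,o@by)
    
E
```

```text
slot 0.5125627098236085 -0.2515634709777832 [ 35.6 137.6] seam bx 0.5127966176817704 -0.00034116278237829247 bot 0.5154168896466759 -0.25382690679254444
slot 0.5145996207275391 -0.25155138073730465 [ 40.5 137.6] seam bx 0.5124724797752537 0.0002355484773851465 bot 0.5142868537927876 -0.25348346930581583
slot 0.5124853446807862 -0.25149651461791994 [ 35.9 137.6] seam bx 0.5124664535616471 -0.0005874108699353243 bot 0.5142279227721196 -0.25346162655305976
slot 0.5126409007720948 -0.2515263288269043 [ 35.9 137.7] seam bx 0.5124676235754227 -7.366692079940134e-05 bot 0.5141712958946857 -0.25339306712835774
slot 0.5126267036895752 -0.2515141696472168 [ 35.9 137.6] seam bx 0.5125119569064142 0.0014550458235204537 bot 0.5141594413459896 -0.253482450405668
```

Request:
{"name": "apply_moves", "arguments": {
  "claw": [-1,-1,-1,-1,-1],
  "travel": [
    [0.0019,0.0008,0],
    [0.0019,0.0008,0],
    [0.0019,0.0008,0],
    [0.0019,0.0008,0],
    [0.0019,0.0008,0]
  ],
  "turn": [
    [-0.0134,0,0],
    [-0.0134,0,0],
    [-0.0134,0,0],
    [-0.0134,0,0],
    [-0.0134,0,0]
  ]
}}

```text
t: 5.87
tcp_pos: [0.568, -0.0496, 0.1888]
tool_rot: [-0.184, 0.983, 0.021, -0.004]
force: [-0.8, -0.8, -1.9]
finger_gap: 0.254
gripper_force: 59.3
```

```bash
cat > m.py <<'E'
from h import *
bx=np.array([.932,.362]);by=np.array([-.362,.932])
st=manip.sense();print(st['t'],st['tcp_pos'],st['tool_rot'],st['force'])
for k in range(3):
    s=manip.snapshot('wrist')
    _,X,r=slot(s,(165,265,155,400),185);p=np.array(r[0])/1000
    G=s['pixels'].max(-1);mm=np.zeros(G.shape,np.uint8);mm[195:262,240:305]=G[195:262,240:305]<110
    cc,_=cv2.findContours(mm,0,1);cc=max(cc,key=cv2.contourArea)[:,0].astype(float)
    o,rad=circ(wcast(s,cc[cc[:,1]<216],.156));o=o+bx*(.013-rad)
    inner=np.zeros(G.shape,np.uint8);inner[246:290,256:298]=G[246:290,256:298]<78
    n,l,q,ce=cv2.connectedComponentsWithStats(inner);j=1+np.argmax(q[1:,4]);c,_=cv2.findContours((l==j).astype(np.uint8),0,1)
    t,rt=circ(wcast(s,c[0][:,0].astype(float),.216))
    print('slot',p@bx,p@by,np.round(r[1],1),'bot',o@bx,o@by,'top',t@bx,t@by)
E
python3 m.py
```

```text
5.8667 [ 0.56795115 -0.04957723  0.18880919] [-0.18427743  0.98265249  0.02050329 -0.00394124] [-0.7663116  -0.83466226 -1.94709996]
slot 0.5148002163238525 -0.2517812670593262 [ 41.4 137.6] bot 0.5125979487130196 -0.25130122957824985 top 0.5120743368992453 -0.2512079838138516
slot 0.5147972691192627 -0.251764246673584 [ 41.  137.7] bot 0.5126323519688304 -0.2512428027330502 top 0.5120988649548319 -0.2511325677559974
slot 0.5126796991882324 -0.2515877407836914 [ 40.9 138.2] bot 0.5126656853272507 -0.2512301274678488 top 0.5121321169740398 -0.25111271462381596
```

Request:
{"name": "apply_moves", "arguments": {
  "claw": [-1,-1,-1,-1,-1],
  "newtons": 80,
  "travel": [
    [0,-0.0003,0.006],
    [0,-0.0005,0.012],
    [0,-0.0008,0.018],
    [0,-0.001,0.024],
    [0,-0.0013,0.03]
  ],
  "turn": [
    [0,0,0],
    [0,0,0],
    [0,0,0],
    [0,0,0],
    [0,0,0]
  ]
}}

```text
t: 6.43
tcp_pos: [0.5694, -0.0496, 0.1659]
tool_rot: [-0.184, 0.983, 0.02, -0.002]
force: [-0.4, 1.1, 9.1]
finger_gap: 0.242
gripper_force: 80.0
```

Request:
{"name": "apply_moves", "arguments": {
  "claw": [-1,-1,-1,-1,-1],
  "travel": [
    [0,-0.0003,0.006],
    [0,-0.0005,0.012],
    [0,-0.0008,0.018],
    [0,-0.001,0.024],
    [0,-0.0013,0.03]
  ],
  "turn": [
    [0,0,0],
    [0,0,0],
    [0,0,0],
    [0,0,0],
    [0,0,0]
  ]
}}

```text
t: 6.85
tcp_pos: [0.568, -0.0498, 0.1402]
tool_rot: [-0.184, 0.983, 0.021, -0.004]
force: [0.2, 0.0, 0.2]
finger_gap: 0.245
gripper_force: 78.8
```

Request:
{"name": "apply_moves", "arguments": {
  "claw": [-1,-1,-1,-1,-1],
  "travel": [
    [0,-0.0003,0.006],
    [0,-0.0005,0.01],
    [0,-0.0005,0.012],
    [0,-0.0005,0.012],
    [0,-0.0005,0.012]
  ],
  "turn": [
    [0,0,0],
    [0,0,0],
    [0,0,0],
    [0,0,0],
    [0,0,0]
  ]
}}

```text
t: 7.27
tcp_pos: [0.5674, -0.0497, 0.1304]
tool_rot: [-0.184, 0.983, 0.021, -0.005]
force: [-0.4, -0.7, -4.1]
finger_gap: 0.24
gripper_force: 78.5
```

```bash
python3 m.py; python3 -c "
from h import *
grab('wrist','w4')"
```

```text
7.2667 [ 0.5674201  -0.04969135  0.13039783] [-0.18425432  0.98264367  0.02096553 -0.00471363] [-0.38813525 -0.73031346 -4.0948336 ]
slot 0.5047273399200439 -0.2497178473815918 [ 27.4 130.3] bot 0.012995684 -4.799287633971972e-19 top 0.48284464425378887 -0.2538127359784971
slot 0.5047136437225341 -0.24905565188598633 [ 27.2 129.1] bot 0.012995684 -4.799287633971972e-19 top 0.48287818408309113 -0.25380465842737887
slot 0.5047486223907471 -0.24969861776733399 [ 27.2 130.5] bot 0.012995684 -4.799287633971972e-19 top 0.4829459809348585 -0.25377829098340865
```

View pics/w4.png

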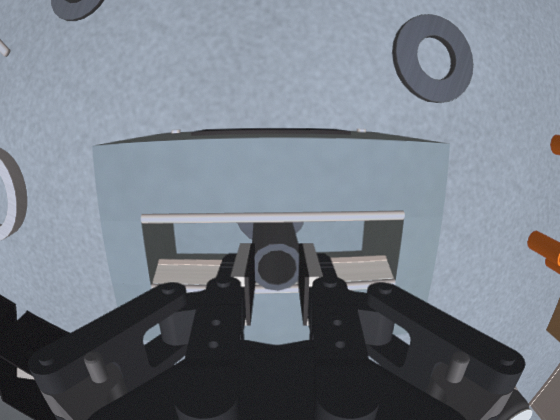

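The flaps are both held open by the sleeve, its top rim still at (277,267), and the interior is visible either side of it at about rows 220–255. I'll continue slowly.

Request:
{"name": "apply_moves", "arguments": {
  "claw": [-1,-1,-1,-1,-1],
  "travel": [
    [0,-0.0001,0.003],
    [0,-0.0002,0.006],
    [0,-0.0004,0.009],
    [0,-0.0005,0.012],
    [0,-0.0006,0.014]
  ],
  "turn": [
    [0,0,0],
    [0,0,0],
    [0,0,0],
    [0,0,0],
    [0,0,0]
  ]
}}

```text
t: 7.88
tcp_pos: [0.5684, -0.0499, 0.12]
tool_rot: [-0.184, 0.983, 0.02, -0.004]
force: [0.1, 0.0, 0.0]
finger_gap: 0.243
gripper_force: 79.2
```

Request:
{"name": "apply_moves", "arguments": {
  "claw": [-1,-1],
  "travel": [
    [0,0,0],
    [0,0,0]
  ],
  "turn": [
    [0,0,0],
    [0,0,0]
  ]
}}

```text
t: 8.05
tcp_pos: [0.5681, -0.0499, 0.1197]
tool_rot: [-0.184, 0.983, 0.021, -0.004]
force: [-0.2, -1.4, -2.9]
finger_gap: 0.242
gripper_force: 78.8
```

Request:
{"name": "apply_moves", "arguments": {
  "claw": [-1,-1,-1,-1,-1],
  "travel": [
    [0,-0.0001,0.0025],
    [0,-0.0002,0.005],
    [0,-0.0003,0.0075],
    [0,-0.0004,0.01],
    [0,-0.0005,0.0125]
  ],
  "turn": [
    [0,0,0],
    [0,0,0],
    [0,0,0],
    [0,0,0],
    [0,0,0]
  ]
}}

```text
t: 8.47
tcp_pos: [0.5681, -0.0497, 0.1098]
tool_rot: [-0.184, 0.983, 0.021, -0.004]
force: [-0.4, 0.1, 0.9]
finger_gap: 0.239
gripper_force: 79.3
```

Request:
{"name": "apply_moves", "arguments": {
  "claw": [-1,-1,-1,-1,-1],
  "travel": [
    [0,-0.0001,0.0025],
    [0,-0.0002,0.005],
    [0,-0.0003,0.0075],
    [0,-0.0004,0.01],
    [0,-0.0005,0.0125]
  ],
  "turn": [
    [0,0,0],
    [0,0,0],
    [0,0,0],
    [0,0,0],
    [0,0,0]
  ]
}}

```text
t: 8.88
tcp_pos: [0.5681, -0.0497, 0.0998]
tool_rot: [-0.184, 0.983, 0.021, -0.004]
force: [0.4, 0.5, 0.4]
finger_gap: 0.24
gripper_force: 79.3
```

Request:
{"name": "apply_moves", "arguments": {
  "claw": [-1,-1,-1],
  "travel": [
    [0,0,0.001],
    [0,0,0.002],
    [0,0,0.002]
  ],
  "turn": [
    [0,0,0],
    [0,0,0],
    [0,0,0]
  ]
}}

```text
t: 9.13
tcp_pos: [0.5679, -0.0497, 0.0981]
tool_rot: [-0.184, 0.983, 0.021, -0.004]
force: [-0.2, -0.1, -1.8]
finger_gap: 0.244
gripper_force: 79.1
```

Request:
{"name": "apply_moves", "arguments": {
  "claw": [-1,-1,-1,-1,-1],
  "travel": [
    [0,0,0.001],
    [0,-0.0001,0.002],
    [0,-0.0001,0.003],
    [0,-0.0001,0.0035],
    [0,-0.0001,0.0035]
  ],
  "turn": [
    [0,0,0],
    [0,0,0],
    [0,0,0],
    [0,0,0],
    [0,0,0]
  ]
}}

```text
t: 9.55
tcp_pos: [0.568, -0.0497, 0.0955]
tool_rot: [-0.184, 0.983, 0.021, -0.004]
force: [-0.4, 0.2, 0.5]
finger_gap: 0.241
gripper_force: 80.3
```

```bash
cat > f.py <<'E'
from h import *
F=[]
for _ in range(5):
    manip.snapshot('wrist');s=manip.sense();F.append(np.r_[s['force'],s['tcp_pos'][2]*1000,s['tau'][1:3]])
print(s['t'],np.mean(F,0).round(2),np.std(F,0).round(2))
E
python3 f.py
```

```text
9.8 [ 8.000e-02 -8.600e-01  8.000e-02  9.552e+01 -4.278e+01 -1.242e+01] [0.48 0.26 0.39 0.01 0.04 0.  ]
```

Request:
{"name": "apply_moves", "arguments": {
  "claw": [-1,-1,-1,-1],
  "travel": [
    [0,0,0.0005],
    [0,0,0.001],
    [0,-0.0001,0.0015],
    [0,-0.0001,0.0015]
  ],
  "turn": [
    [0,0,0],
    [0,0,0],
    [0,0,0],
    [0,0,0]
  ]
}}

```text
t: 10.13
tcp_pos: [0.5683, -0.0496, 0.0945]
tool_rot: [-0.184, 0.983, 0.021, -0.004]
force: [0.5, 0.5, 1.0]
finger_gap: 0.239
gripper_force: 81.9
```

```bash
python3 f.py
```

```text
10.3833 [  0.34   0.3    0.8   94.44 -42.34 -11.96] [0.25 0.25 0.16 0.01 0.02 0.01]
```

Request:
{"name": "apply_moves", "arguments": {
  "claw": [-1,-1,-1,-1],
  "travel": [
    [0,0,0.0005],
    [0,0,0.001],
    [0,0,0.0012],
    [0,0,0.0012]
  ],
  "turn": [
    [0,0,0],
    [0,0,0],
    [0,0,0],
    [0,0,0]
  ]
}}

```text
t: 10.72
tcp_pos: [0.568, -0.0497, 0.0934]
tool_rot: [-0.184, 0.983, 0.021, -0.004]
force: [0.1, 0.6, 1.2]
finger_gap: 0.238
gripper_force: 82.0
```

```bash
python3 f.py
```

```text
10.9667 [  0.53  -0.15   0.7   93.41 -42.28 -11.88] [0.3  0.64 0.14 0.01 0.02 0.  ]
```

Request:
{"name": "apply_moves", "arguments": {
  "claw": [-1,-1,-1,-1],
  "travel": [
    [0,0,0.0005],
    [0,0,0.001],
    [0,-0.0001,0.0015],
    [0,-0.0001,0.0015]
  ],
  "turn": [
    [0,0,0],
    [0,0,0],
    [0,0,0],
    [0,0,0]
  ]
}}

```text
t: 11.3
tcp_pos: [0.568, -0.0496, 0.0922]
tool_rot: [-0.184, 0.983, 0.021, -0.004]
force: [0.3, 0.2, 1.3]
finger_gap: 0.243
gripper_force: 82.1
```

Request:
{"name": "apply_moves", "arguments": {
  "claw": [-1,-1,-1,-1],
  "travel": [
    [0,0,0.0005],
    [0,0,0.001],
    [0,-0.0001,0.0015],
    [0,-0.0001,0.0015]
  ],
  "turn": [
    [0,0,0],
    [0,0,0],
    [0,0,0],
    [0,0,0]
  ]
}}

```text
t: 11.63
tcp_pos: [0.5682, -0.0496, 0.0921]
tool_rot: [-0.184, 0.983, 0.021, -0.004]
force: [-1.6, 0.2, 7.5]
finger_gap: 0.24
gripper_force: 83.1
```

Request:
{"name": "apply_moves", "arguments": {
  "claw": [-1,-1,-1,-1],
  "travel": [
    [0,0,0.0004],
    [0,0,0.0004],
    [0,0,0.0004],
    [0,0,0.0004]
  ],
  "turn": [
    [0,0,0],
    [0,0,0],
    [0,0,0],
    [0,0,0]
  ]
}}

```text
t: 11.97
tcp_pos: [0.5682, -0.0496, 0.092]
tool_rot: [-0.184, 0.983, 0.021, -0.004]
force: [-1.2, 0.8, 9.7]
finger_gap: 0.243
gripper_force: 83.3
```

```bash
python3 f.py
```

```text
12.2167 [ -1.23   0.63   9.44  92.02 -37.97 -11.3 ] [0.24 0.74 0.28 0.01 0.   0.  ]
```

Request:
{"name": "apply_moves", "arguments": {
  "claw": [-1,-1,-1,-0.5,-0.3],
  "newtons": 30,
  "travel": [
    [0,0,-0.0008],
    [0,0,-0.0008],
    [0,0,-0.0008],
    [0,0,-0.0008],
    [0,0,-0.0008]
  ],
  "turn": [
    [0,0,0],
    [0,0,0],
    [0,0,0],
    [0,0,0],
    [0,0,0]
  ]
}}

```text
t: 12.63
tcp_pos: [0.5679, -0.0496, 0.0913]
tool_rot: [-0.184, 0.983, 0.021, -0.004]
force: [-0.2, 0.1, 1.1]
finger_gap: 0.344
gripper_force: 3.4
```

Request:
{"name": "apply_moves", "arguments": {
  "claw": [-0.2,-0.1,-0.1,-0.1,-0.1],
  "travel": [
    [0,0,0],
    [0,0,0],
    [0,0,0],
    [0,0,0],
    [0,0,0]
  ],
  "turn": [
    [0,0,0],
    [0,0,0],
    [0,0,0],
    [0,0,0],
    [0,0,0]
  ]
}}

```text
t: 13.05
tcp_pos: [0.5677, -0.0496, 0.0909]
tool_rot: [-0.184, 0.983, 0.021, -0.004]
force: [0.8, -0.2, -2.0]
finger_gap: 0.451
gripper_force: 4.1
```

```bash
python3 f.py; python3 -c "
from h import *
grab('wrist','w5')"
```

```text
13.3 [  0.28  -0.28  -2.9   90.93 -44.54 -12.88] [0.26 0.44 0.6  0.03 0.19 0.11]
```

View pics/w5.png

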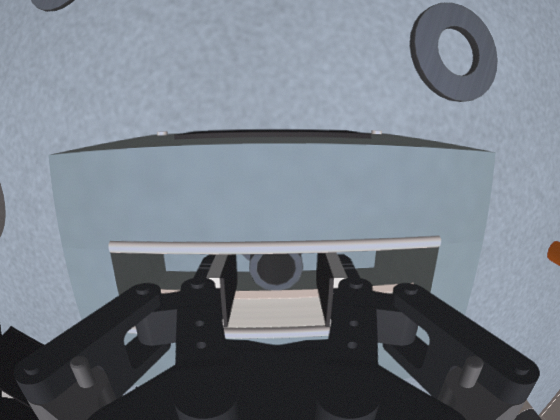

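The fingers are clear of the sleeve on both sides (pads at columns 230 and 322, sleeve rim 250–302), and the flaps are still held by the fingers. Withdrawing straight up.

Request:
{"name": "apply_moves", "arguments": {
  "claw": [-0.1,-0.1,-0.1,-0.1,-0.1],
  "travel": [
    [0,0.0002,-0.005],
    [0,0.0005,-0.012],
    [0,0.0008,-0.02],
    [0,0.0012,-0.028],
    [0,0.0015,-0.036]
  ],
  "turn": [
    [0,0,0],
    [0,0,0],
    [0,0,0],
    [0,0,0],
    [0,0,0]
  ]
}}

```text
t: 13.77
tcp_pos: [0.5687, -0.0499, 0.1217]
tool_rot: [-0.184, 0.983, 0.02, -0.003]
force: [0.5, 0.5, -0.3]
finger_gap: 0.447
gripper_force: 0.0
```

Request:
{"name": "apply_moves", "arguments": {
  "claw": [-0.1,-0.1,-0.1,-0.1,-0.1],
  "travel": [
    [0,0.0004,-0.01],
    [0,0.0008,-0.02],
    [0,0.0013,-0.03],
    [0,0.0017,-0.04],
    [0,0.0025,-0.06]
  ],
  "turn": [
    [0,0,0],
    [0,0,0],
    [0,0,0],
    [0,0,0],
    [0,0,0]
  ]
}}

```text
t: 14.18
tcp_pos: [0.5669, -0.0494, 0.168]
tool_rot: [-0.184, 0.983, 0.021, -0.005]
force: [-1.3, -0.4, 0.7]
finger_gap: 0.449
gripper_force: 0.0
```

Request:
{"name": "apply_moves", "arguments": {
  "claw": [-0.1,-0.1,-0.1,-0.1,-0.1],
  "travel": [
    [0,0.0013,-0.03],
    [0,0.0025,-0.06],
    [0,0.0042,-0.1],
    [0,0.0042,-0.1],
    [0,0.0042,-0.1]
  ],
  "turn": [
    [0,0,0],
    [0,0,0],
    [0,0,0],
    [0,0,0],
    [0,0,0]
  ]
}}

```text
t: 14.6
tcp_pos: [0.5694, -0.0501, 0.2509]
tool_rot: [-0.184, 0.983, 0.019, -0.001]
force: [-0.1, 0.0, -0.8]
finger_gap: 0.448
gripper_force: 0.0
```

```bash
python3 f.py; python3 -c "
from h import *
grab('wrist','w6')"
```

```text
14.85 [-2.5000e-01  2.0000e-02  2.8000e-01  2.4767e+02 -4.0290e+01 -1.8620e+01] [0.48 0.26 0.14 0.84 0.3  0.3 ]
```

View pics/w6.png

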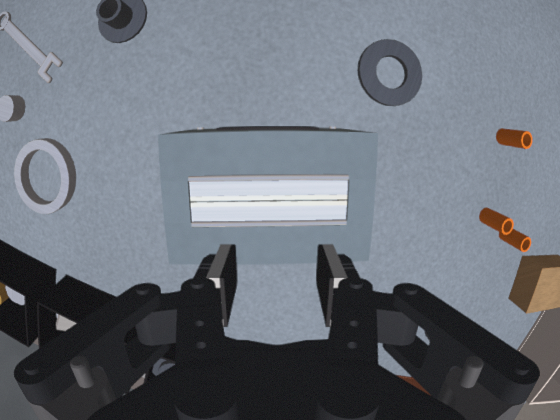

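Both flaps are shut flush (189–348, 177–225), nothing is in the gripper, and the other parts in view look undisturbed. Handing in.

```bash
python3 -c "
from station import manip
print(manip.sign_off())"
```

```text
the job is handed in; nothing more can be done
None
```

I set the sleeve down on the rings at about 59 mm by feel, with about 10 N of force at most, then let go; both flaps look fully shut, and I handed the job in at about 15 s, though no verdict came back.

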